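# Check two camera-barrel sleeves on an inclined go/no-go plug gauge and sort them

### The arm

A 6-joint arm with a two-finger parallel gripper is mounted at the origin on a cart in front of the work surface, level with it; the furniture and walls round the work are solid. World frame = base frame: x ahead of the robot, y to its left, z up, the work surface at z = 0. Lengths are in m, angles in rad, forces in N, time in s.
With the tool pointing down it reaches from about 0.275 to 0.825 m from the base axis. Payload 4.9 kg.
Tool frame: the origin (TCP) lies midway between the tips of the shut fingers; the grasp point (between the pads) lies 19 mm behind it (bot.grip_depth is the distance from the TCP to the grasp point, in m); z points along the fingers, y is the line along which they close (so a half turn about z gives the same grasp; the last joint's range is limited). The gripper opens to 85 mm and grips with 20 to 120 N. Pads are 22 mm wide; open, the fingers measure 114 mm over their backs; the gripper's body (76 mm by 85 mm) begins 54 mm behind the grasp point. The pads swing forward as they close: fully open they stand 13 mm farther back than shut.
Start: joints at [-1.463, 0.326, -0.193, 1.052, 0, 1.437], TCP at [0.132, -0.534, 0.231] pointing down, gripper open.
Joint ranges: [-2.65, 2.65], [-0.97, 1.79], [-1.3, 1.35], [-1.93, 2.1], [-1.47, 1.37], [-3.14, 3.14]. Speed limits (rad/s): [2.57, 2.57, 3.14, 3.14, 3.14, 3.14].

### API

Orientations are given as a unit quaternion [w, x, y, z].
In Python, from cell import bot gives the robot as it stands. Calls block until the motion is done:
- bot.move_pose(position, orientation): joint-space move of the TCP to a pose.
- bot.move_linear(position, speed=0.15, rotation=None, until_force=None): straight line of the TCP; rotation=None keeps the orientation; speed is the mean speed in m/s. With until_force (N) it stops when the force on the tool has changed by that much, and returns True; else False.
- bot.goto_joints(angles): joint-space move.
- bot.set_gripper(opening, grasp_force=None): opening from 0.0 (shut) to 1.0 (fully open); grasp_force is the grip in N (None keeps the last); returns when the fingers have stopped.
- bot.wait(seconds).
- bot.solve_ik(position, orientation): joint angles nearest the present ones, or None.
- bot.camera(name): name is "scene" or "top" or "wrist"; returns the picture (400x640x3 uint8, red, green, blue); there is no depth.
- bot.calibration(name): a dict with "mtx" (3x3 intrinsics, pixels), "k1" (the pictures are not rectified: a ray, as slopes to the right and down, at radius r is drawn at 1 + k1 r^2 times it, then the intrinsics apply), "extrinsics" (4x4, takes a point from world to camera coordinates); the wrist camera has in their place "hand_eye" (4x4, takes a point from camera to tool coordinates, whose origin is the TCP and whose axes are the flange's). Camera axes: x right, y down, z forward; pixel columns grow to the right and rows downward; lengths in m; the calibration is good to about 2 mm. A picture is of the moment at which its call begins: read the wrist's pose just before it. calibration takes no time and is no camera call.
A pose or a line that the arm cannot do raises bot.PlanningError and nothing moves.
- bot.close_job(): hands the job in; it is judged then, once.
Trained networks look in the newest picture that a camera, given by its name, has taken for a name from the list of things; names that differ only in an ending like _2 or _b are one class to them, and where a whole thing is asked for, a point or a joint stands for the part that bears it (a point fixed in the world has none). Each returns a list of dicts, best first, with "confidence" (0 to 1); they miss things now and then, are a little off and sometimes report something else, mostly with a low value. They report only what shows in the picture. A call takes as long as a camera call.
- bot.search_frame(camera, thing): "bbox" ([left, top, width, height] in pixels, round what is visible of it).
Readings, each from a call of its own:
- bot.read_clock(): time.
- bot.read_joint_positions(): joint angles.
- bot.read_joint_vel(): joint speeds.
- bot.read_joint_efforts(): joint torques, N m.
- bot.read_position(): TCP position.
- bot.read_tool_rot(): TCP orientation.
- bot.read_ft_force(): force on the tool from outside, world axes, zero at the start.
- bot.read_moment(): the same for the moment, N m.
- bot.read_gripper_width(): opening from 0.0 (shut) to 1.0 (fully open).
- bot.read_finger_force(): force on a finger pad.
Only numpy, scipy, OpenCV 4.12 (cv2) and the standard library are available. Lean on these libraries where they do the work, as an engineer would, in place of code of your own. Each camera call takes 0.05 s, during which the arm holds its last target. There are 200 camera calls.

### The job

Check the bore of both camera-barrel sleeves, one after the other, on the leaning plug gauge: slide the sleeve down the plug until it comes to a stop, without forcing it, pull it off again and put it away before you start on the other. A sleeve that stops on the step half-way down is good and is stood upright in the shallow tray; one that slips over the step right down to the flange is bored too large and goes into the deep bin. Set them down rather than drop them, and leave the dispensing bottle, the tape roll and the camera back beside the work where they are.

Things in the scene. Friction and masses are not known exactly. Their poses are not given: they have to be found in the camera images.
- sleeve_a_mid (a point): one of two look-alike barrel sleeves: plain aluminium tube, 56 mm outside, 95 mm long, 0.2 kg, standing on end on the dark granite plate (top 60 mm above the bench), ends alike. Mouths flare to 52.4 mm in the last 5 mm; behind them the bore is 42.5 mm if right, 47.5 mm if too large: only the gauge tells which. Point: the tube's centre, 47.5 mm from either end; z along the tube
- sleeve_b_mid (a point): one of two look-alike barrel sleeves: plain aluminium tube, 56 mm outside, 95 mm long, 0.2 kg, standing on end on the dark granite plate (top 60 mm above the bench), ends alike. Mouths flare to 52.4 mm in the last 5 mm; behind them the bore is 42.5 mm if right, 47.5 mm if too large: only the gauge tells which. Point: the tube's centre, 47.5 mm from either end; z along the tube
- gauge_pin: the rigid steel plug of the go/no-go gauge on its fixed grey stand, leaning 30 degrees from vertical, towards the robot and to its left. Origin: centre of the upper face of the dark flange (67 mm diameter, 10 mm thick) at the plug's foot, 75 mm above the granite; z runs up along the plug, y level across it. A sleeve bored too large comes down to this face (its centre then at z = 47.5 mm)
- gauge_step (a point): point on the plug's axis at the step, 34 mm from the flange (z along the plug). Below it the plug is 45 mm in diameter (no-go), above it 40 mm (go). A sleeve bored right stops on this sharp edge, its lower end about 30 mm from the flange (its centre about 78 mm from the flange)
- gauge_nose (a point): centre of the top of the plug, 88 mm from the flange (z along the plug); from 74 mm up the plug tapers from 40 to 25 mm diameter as a lead-in
- good_tray: the shallow grey tray for good sleeves, fixed on the granite: 160 x 210 mm outside, 24 mm high, walls 4 mm, floor 4 mm above its underside, with a dark liner. Origin at the centre of its underside, x along the 160 mm side, y along the 210 mm side, z up
- reject_bin: the deep blue bin for rejects, fixed on the granite: 155 x 210 mm over the rim, inside 140 x 194 mm, walls up to 67 mm high, floor 3 mm above its underside. Origin at the centre of its underside, x along the short side, y along the long side, z up
- gauge: the fixed grey stand under the plug; origin at the underside of its base plate, straight below the centre of the flange's face; x level, the plug leans towards its -x
- flux_bottle: bystander: white dispensing bottle on the granite, 44 mm diameter, 140 mm tall with its spout; origin under its centre
- tape_roll: bystander: roll of brown tape lying flat on the bench behind, 90 mm diameter, 24 mm high; origin under its centre
- camera_back: bystander: open white camera back, a moulded shell about 60 mm square with circuit boards and loose leads, 32 mm high, on the granite; origin under its centre

How it is judged:
By the outcome, as a careful person would: the job done as asked, in the order asked, and still so for the second after the job is handed in, with the robot touching nothing.
It also fails if it takes over 72 s, if anything falls off the work surface, if the arm or the gripper's body presses on something with over 40 N, if the wrist force passes 120 N, or if a joint passes its speed limit or range.

## Working session

There is one attempt and no reset: what is moved stays moved. The work goes in short steps, each a Python script; the robot and the scene stay as the last script left them, time stands still between calls to the robot, and variables do not carry over. Pictures are saved under pics/ and viewed, at most 10 in all, crops included, and the job is handed in when it is done.

```bash
ls; mkdir -p pics
python3 - <<'E'
from cell import bot
import cv2,numpy as np
for n in ["scene","top"]:
    im=bot.camera(n); cv2.imwrite(f"pics/{n}0.png",im[:,:,::-1])
    c=bot.calibration(n); print(n,np.round(c["mtx"],1).tolist(),c["k1"],np.round(c["extrinsics"],3).tolist())
    for t in ["sleeve_a_mid","gauge_pin","gauge","good_tray","reject_bin","flux_bottle","tape_roll","camera_back"]:
        print(t,[(np.round(d["bbox"]).tolist(),round(d["confidence"],2)) for d in bot.search_frame(n,t)][:3])
print(bot.calibration("wrist"), bot.read_clock(),bot.read_tool_rot())
E
```

```text
pics
scene [[436.0, 0.0, 313.9], [0.0, 436.0, 197.7], [0.0, 0.0, 1.0]] 2.333451591913523e-05 [[-0.86, -0.509, -0.023, 0.477], [-0.294, 0.533, -0.793, 0.284], [0.416, -0.676, -0.609, 1.193], [0.0, 0.0, 0.0, 1.0]]
sleeve_a_mid [([356.0, 176.0, 23.0, 35.0], 0.89)]
gauge_pin [([275.0, 200.0, 33.0, 28.0], 0.94)]
gauge [([271.0, 196.0, 50.0, 61.0], 0.56)]
good_tray [([205.0, 249.0, 92.0, 72.0], 0.61)]
reject_bin [([338.0, 139.0, 65.0, 51.0], 0.75)]
flux_bottle [([290.0, 296.0, 21.0, 44.0], 0.87)]
tape_roll [([210.0, 243.0, 26.0, 31.0], 0.59)]
camera_back [([325.0, 260.0, 28.0, 23.0], 0.63)]
top [[476.0, 0.0, 322.9], [0.0, 476.0, 200.0], [0.0, 0.0, 1.0]] -0.11043127532758466 [[0.017, -1.0, 0.003, -0.009], [-0.992, -0.018, -0.128, 0.57], [0.128, -0.001, -0.992, 1.753], [0.0, 0.0, 0.0, 1.0]]
sleeve_a_mid [([356.0, 224.0, 22.0, 15.0], 0.74)]
gauge_pin [([283.0, 189.0, 25.0, 20.0], 0.67)]
gauge [([279.0, 187.0, 43.0, 31.0], 0.75)]
good_tray [([208.0, 174.0, 66.0, 53.0], 0.58)]
reject_bin [([392.0, 192.0, 61.0, 49.0], 0.65), ([269.0, 245.0, 20.0, 14.0], 0.53)]
flux_bottle [([212.0, 247.0, 13.0, 12.0], 0.64)]
tape_roll [([254.0, 150.0, 19.0, 22.0], 0.66)]
camera_back [([268.0, 246.0, 21.0, 14.0], 0.59), ([255.0, 150.0, 21.0, 21.0], 0.5)]
{'mtx': array([[312.72219624,   0.        , 316.9913725 ],
       [  0.        , 312.72219624, 195.55560703],
       [  0.        ,   0.        ,   1.        ]]), 'k1': 0.020453193767081247, 'hand_eye': array([[ 9.97571091e-04, -9.63211200e-01, -2.68743723e-01,
         6.82136069e-02],
       [ 9.99999502e-01,  9.68821753e-04,  2.39598641e-04,
        -1.34852930e-03],
       [ 2.95806703e-05, -2.68743828e-01,  9.63211687e-01,
        -1.43145498e-01],
       [ 0.00000000e+00,  0.00000000e+00,  0.00000000e+00,
         1.00000000e+00]])} 0.9 [ 1.57858881e-05  9.92702856e-01  1.20586234e-01 -4.28760606e-07]
```

Run:
```python
import cv2
a=cv2.imread("pics/scene0.png")[110:360,180:430]; b=cv2.imread("pics/top0.png")[130:280,190:470]
a=cv2.resize(a,None,fx=2.4,fy=2.4,interpolation=3);cv2.imwrite("pics/s1.png",a)
cv2.imwrite("pics/t1.png",cv2.resize(b,None,fx=2.8,fy=2.8,interpolation=3))
```

```text
(no output)
```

View pics/s1.png

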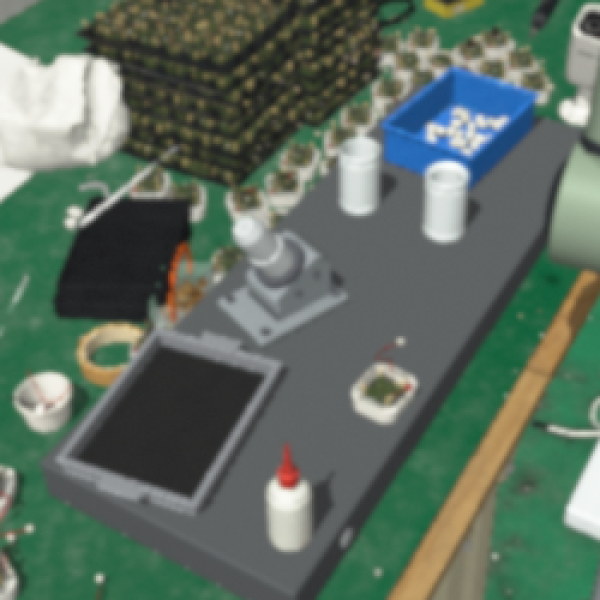

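View pics/t1.png

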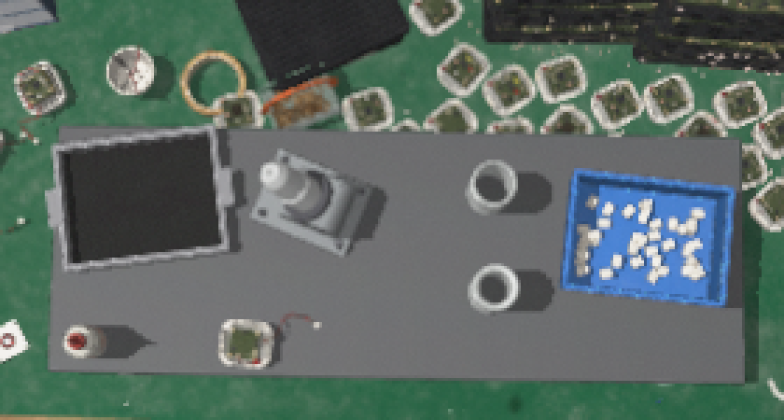

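Scene/top show the two sleeves standing left of the bin (top px ≈ (366,194) and (366,233)), the gauge nose at (287,191), its flange at (302,200), the tray at left and the bin at right. The detections agree, and the white bits in the bin are its contents. Next I need coarse positions, then wrist views.

```bash
cat > h.py <<'E'
from cell import bot
import cv2,numpy as np
from scipy.spatial.transform import Rotation as Ro
from scipy.optimize import least_squares
def cam(n,pose=None):
    c=bot.calibration(n)
    if n!="wrist": return c["mtx"],c["k1"],np.array(c["extrinsics"])
    T=np.eye(4);T[:3,3]=pose[0];T[:3,:3]=Ro.from_quat(pose[1],scalar_first=True).as_matrix()
    return c["mtx"],c["k1"],np.linalg.inv(T@np.array(c["hand_eye"]))
def proj(C,P):
    K,k,E=C;P=np.atleast_2d(P)@E[:3,:3].T+E[:3,3];s=P[:,:2]/P[:,2:]
    s=s*(1+k*(s**2).sum(1,keepdims=True));return s*[K[0,0],K[1,1]]+[K[0,2],K[1,2]]
def ray(C,uv):
    K,k,E=C;s=cv2.undistortPoints(np.array([[uv]],float),K,np.array([k,0,0,0.]))[0,0]
    R=E[:3,:3];return -R.T@E[:3,3],R.T@np.r_[s,1]
def onz(C,uv,z):
    o,d=ray(C,uv);return o+d*(z-o[2])/d[2]
def quat(zax,xhint):
    z=np.array(zax,float);z/=np.linalg.norm(z);y=np.cross(z,xhint);y/=np.linalg.norm(y)
    return Ro.from_matrix(np.c_[np.cross(y,z),y,z]).as_quat(scalar_first=True)
def pose(): return bot.read_position(),bot.read_tool_rot()
def snap(name):
    p=pose();im=bot.camera("wrist");cv2.imwrite(f"pics/{name}.png",im[:,:,::-1]);np.savez(f"pics/{name}.npz",p=p[0],q=p[1]);return p
def load(name):
    d=np.load(f"pics/{name}.npz");return cam("wrist",(d["p"],d["q"]))
E
python3 - <<'E'
from h import *
T=cam("top")
f=lambda u,v,z:np.round(onz(T,(190+u/2.8,130+v/2.8),z),3).tolist()
print("sleeves",f(495,180,.155),f(494,288,.155))
print("nose",f(272,172,.211),"flange",f(308,190,.135))
print("tray corners",[f(u,v,.084) for u,v in [(55,145),(218,128),(230,248),(66,268)]])
print("bin corners",[f(u,v,.127) for u,v in [(573,170),(735,187),(725,305),(562,288)]])
print("plate",[f(u,v,.06) for u,v in [(60,130),(740,138),(745,382),(50,370)]],"bottle",f(78,342,.2),"back",f(246,342,.09))
E
```

```text
sleeves [0.578, -0.153, 0.155] [0.442, -0.153, 0.155]
nose [0.575, 0.123, 0.211] flange [0.564, 0.082, 0.135]
tray corners [[0.625, 0.421, 0.084], [0.651, 0.206, 0.084], [0.493, 0.185, 0.084], [0.462, 0.399, 0.084]]
bin corners [[0.597, -0.256, 0.127], [0.579, -0.466, 0.127], [0.427, -0.451, 0.127], [0.445, -0.242, 0.127]]
plate [[0.649, 0.421, 0.06], [0.655, -0.493, 0.06], [0.329, -0.495, 0.06], [0.329, 0.42, 0.06]] bottle [0.365, 0.354, 0.2] back [0.371, 0.16, 0.09]
```

Run:
```python
from h import *
q=quat([0,0,-1],[1,0,0])   # tool x ahead
q=quat([0,0,-1],[.971,.239,0])
bot.move_pose([.50,-.153,.30],q); snap("w1")
for d in bot.search_frame("wrist","sleeve_a_mid"): print("sl",np.round(d["bbox"]),d["confidence"])
bot.move_pose([.53,.10,.32],q); snap("w2")
for t in ["gauge_pin","gauge"]:
  for d in bot.search_frame("wrist",t): print(t,np.round(d["bbox"]),d["confidence"])
bot.move_pose([.53,.20,.32],q); snap("w3")
for t in ["gauge_pin","gauge","good_tray"]:
  for d in bot.search_frame("wrist",t): print(t,np.round(d["bbox"]),d["confidence"])
print(bot.read_clock(),bot.read_joint_positions())
a=[cv2.imread(f"pics/w{i}.png") for i in (1,2)]
cv2.imwrite("pics/w12.png",cv2.resize(np.vstack(a),(600,750))[:600] if 0 else cv2.resize(np.vstack(a),(480,600)))
cv2.imwrite("pics/w2b.png",cv2.resize(a[1],(800,500),interpolation=3))
```

```text
sl [272. 186.  58.  71.] 0.68
sl [298.  69.  64.  61.] 0.68
gauge_pin [279. 106.  86.  73.] 0.64
gauge [268.  76. 129. 126.] 0.94
gauge_pin [392. 140.  66.  61.] 0.96
gauge [345.  98. 133. 126.] 0.84
4.7667 [ 2.28287638e-01  3.17070322e-01  2.07939173e-02  1.27447310e+00
 -2.43322179e-04  3.13062238e+00]
```

View pics/w2b.png

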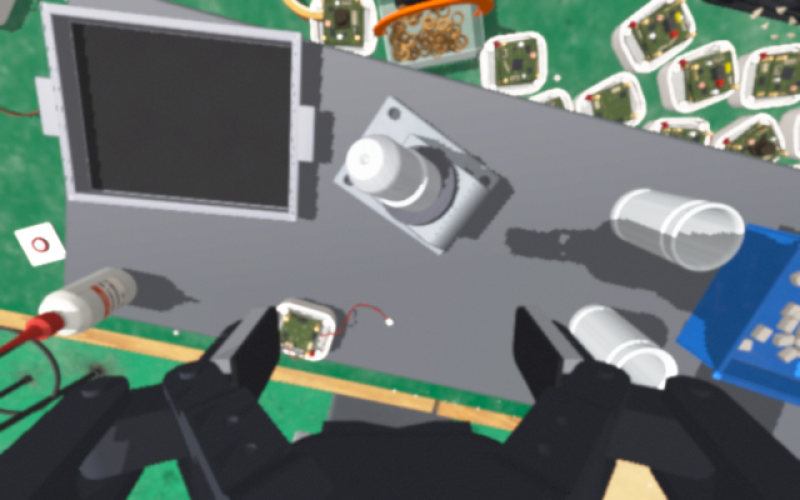

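View pics/w1.png

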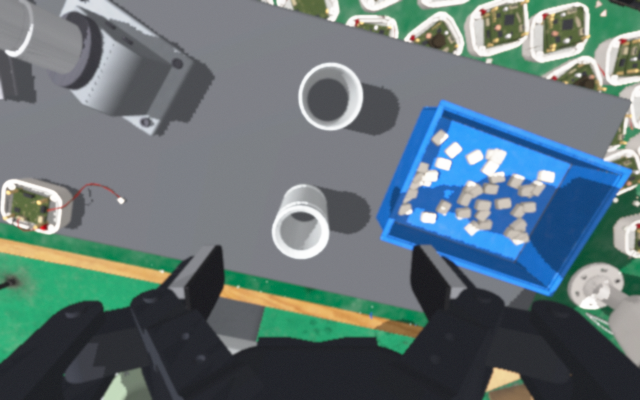

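w1 shows the sleeves, with top rims at about (330,96) and (300,231), and the bin. w2b shows the gauge, its nose at about (295,126) in full-picture pixels and the flange at about (337,152). The lean in these pictures has to be measured rather than assumed, so I'll zoom in with both wrist views.

Run:
```python
import cv2,numpy as np
a=cv2.imread("pics/w2.png")[70:210,262:402];b=cv2.imread("pics/w3.png")[92:232,342:482]
o=np.hstack([cv2.resize(i,(400,400),interpolation=3) for i in (a,b)])
for k in range(0,800,100): cv2.line(o,(k,0),(k,6),(0,0,255),1)
for k in range(0,400,100): cv2.line(o,(0,k),(6,k),(0,0,255),1)
cv2.imwrite("pics/z.png",o)
```

```text
(no output)
```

View pics/z.png

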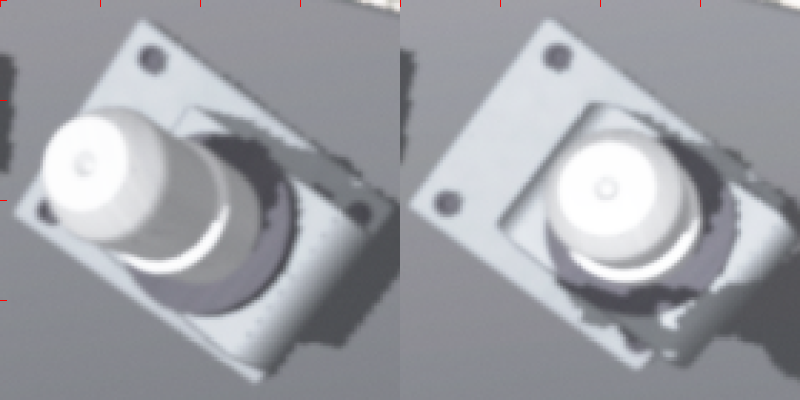

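```bash
cat > fit.py <<'E'
from h import *
s=400/140
A=load("w2");B=load("w3")
a=lambda u,v:(262+u/s-.3,70+v/s-.3)
b=lambda u,v:(342+(u-400)/s-.3,92+v/s-.3)
T,S=cam("top"),cam("scene")
obs=[(A,"n",a(87,165)),(B,"n",b(607,188)),(A,0,a(140,20)),(A,1,a(15,210)),(A,2,a(260,382)),(B,0,b(547,18)),(B,1,b(411,203)),(B,2,b(640,369))]
def frame(p):
    x,y,yaw=p[:3];X=np.array([np.cos(yaw),np.sin(yaw),0]);Y=np.array([-X[1],X[0],0])
    z=-.5*X+np.sqrt(.75)*np.array([0,0,1]);return np.array([x,y,.135]),X,Y,z
def res(p,full=False):
    o,X,Y,z=frame(p);h1,h2,w,t=p[3:7];g=np.array([p[0],p[1],.06+t]);r=[]
    P={"n":o+.088*z,0:g-h1*X-w*Y,1:g-h1*X+w*Y,2:g+h2*X+w*Y}
    return np.concatenate([proj(C,P[k])[0]-uv for C,k,uv in obs])
best=None
for yaw in np.arange(0,6.28,.5):
  for sw in (1,-1):
    r=least_squares(res,[.564,.085,yaw,.05,.05,.04*sw,.008],loss="soft_l1")
    if best is None or r.cost<best.cost: best=r
if __name__=="__main__":
  p=best.x;print(best.cost,np.round(p,4),np.round(res(p).reshape(-1,2),1).tolist())
  # free triangulation of nose
  f=least_squares(lambda P:np.concatenate([proj(C,P)[0]-uv for C,k,uv in obs[:2]]),[.57,.12,.2]);print("nose tri",f.x,"model",frame(p)[0]+.088*frame(p)[3])
  o,X,Y,z=frame(p)
  out=[]
  for n,C in (("w2",A),("w3",B)):
    im=cv2.imread(f"pics/{n}.png");k=4;im=cv2.resize(im,None,fx=k,fy=k,interpolation=3)
    th=np.linspace(0,6.3,80)
    for h,rad,col in [(.088,.0125,(0,0,255)),(.074,.02,(0,255,0)),(.034,.0225,(255,0,0)),(0,.0335,(0,255,255)),(-.01,.0335,(0,128,255))]:
      uv=proj(C,o+h*z+rad*(np.cos(th)[:,None]*Y+np.sin(th)[:,None]*np.cross(z,Y)))
      cv2.polylines(im,[np.int32((uv+.5)*k)],False,col,1)
    u0,v0=(262,70) if n=="w2" else (342,92)
    out.append(cv2.resize(im[v0*k:(v0+125)*k,u0*k:(u0+125)*k],(400,400)))
  cv2.imwrite("pics/ov.png",np.hstack(out))
E
python3 fit.py
```

```text
0.31828737432280185 [ 0.5612  0.0912  4.3345  0.0627  0.0713 -0.0475  0.0111] [[0.0, -0.4], [0.2, 0.1], [0.1, 0.1], [-0.2, 0.2], [-0.1, -0.1], [-0.0, 0.3], [-0.4, -0.1], [0.2, -0.1]]
nose tri [0.57729293 0.13204771 0.2107377 ] model [0.57745811 0.13206178 0.21121024]
```

View pics/ov.png

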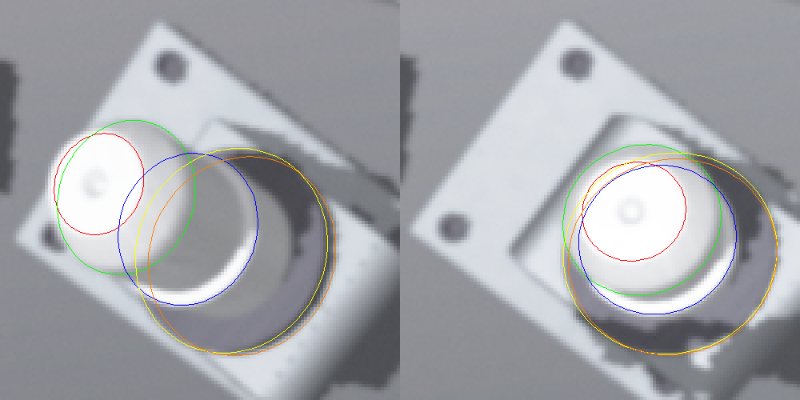

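Nose height triangulates to 0.2107 against 0.2112 expected, and the overlay fits nose, step and flange within about 1 mm. Red/green/blue/yellow rings sit on nose, shoulder, step and flange. Next: sleeves, tray and bin positions, and the IK plan.

```bash
cat > plan.py <<'E'
from h import *
from fit import best,frame
O,X,Y,AX=frame(best.x)
J=[]
def ik(p,zax,n=24):
    """best twist about the tool axis: joints far from limits, near present"""
    lo=np.array([-2.65,-.97,-1.3,-1.93,-1.47,-3.14]);hi=np.array([2.65,1.79,1.35,2.1,1.37,3.14]);b=[]
    for a in np.arange(n)*2*np.pi/n:
        e=np.array([np.cos(a),np.sin(a),0]);q=quat(zax,e);j=bot.solve_ik(list(p),list(q))
        if j is None: continue
        j=np.array(j);m=np.min(np.minimum(j-lo,hi-j)[1:]);b.append((abs(j[5])+abs(j[4])-min(m,.3)*5,a,q,j))
    return sorted(b,key=lambda t:t[0])
E
python3 - <<'E'
from plan import *
W=load("w1");A=load("w2");r=lambda v:np.round(v,4).tolist()
g=[onz(W,(330.5,96.5),.155),onz(W,(301,229),.155)];print("sleeves",*map(r,g))
# subpixel circle fit: refine on rim edge points using gradient along outer circle
im=cv2.GaussianBlur(cv2.imread("pics/w1.png",0),(3,3),0).astype(float)
th=np.linspace(0,2*np.pi,120,endpoint=False)
for c in g:
    def cost(d,R=.028):
        uvo=lambda rr:np.float32(proj(W,np.c_[c[0]+d[0]+rr*np.cos(th),c[1]+d[1]+rr*np.sin(th),np.full(120,.155)]))
        s=lambda rr:cv2.remap(im.astype(np.float32),*[m[None] for m in uvo(rr).T.copy()],cv2.INTER_LINEAR)[0]
        return -np.mean(np.clip(s(.0268)-s(.0292),0,80))
    G=[(cost((i*.0005,j*.0005)),i*.0005,j*.0005) for i in range(-12,13) for j in range(-12,13)];m=min(G);print(r(m),r(c+[m[1],m[2],0]))
bc=np.array([onz(W,u,.127) for u in [(441,102),(628,170),(556,292),(382,238)]]);print("bin",r(bc.mean(0)),r(bc),r(np.linalg.norm(bc-np.roll(bc,1,0),axis=1)))
tc=np.array([onz(A,(u/1.25,v/1.25),.084) for u,v in [(40,2),(301,32),(297,220),(70,198)]]);print("tray",r(tc.mean(0)),r(tc),r(np.linalg.norm(tc-np.roll(tc,1,0),axis=1)))
print("axis",r(O),r(AX))
D=[0,0,-1]
for nm,p,z in [("far",[.578,-.153,.1135],D),("near",[.442,-.153,.1135],D),("gtop",O+.156*AX,-AX),("gbot",O+.0535*AX,-AX),("bin",[.51,-.355,.12],D),("tray",[.555,.3,.12],D)]:
    print(nm,[(round(np.degrees(t[1])),r(t[3])) for t in ik(p,z)[:3]])
E
```

```text
sleeves [0.578, -0.1454, 0.155] [0.4506, -0.1483, 0.155]
[-80.0, -0.0005, 0.0005] [0.5775, -0.1449, 0.155]
[-65.7597, -0.004, 0.0] [0.4466, -0.1483, 0.155]
bin [0.5163, -0.3476, 0.127] [[0.5994, -0.251, 0.127], [0.5807, -0.4549, 0.127], [0.4346, -0.4469, 0.127], [0.4503, -0.2375, 0.127]] [0.1497, 0.2047, 0.1463, 0.21]
tray [0.5611, 0.3122, 0.084] [[0.6272, 0.4325, 0.084], [0.6595, 0.2173, 0.084], [0.4942, 0.1923, 0.084], [0.4634, 0.4065, 0.084]] [0.1658, 0.2176, 0.1672, 0.2164]
axis [0.5612, 0.0912, 0.135] [0.1845, 0.4647, 0.866]
far [(165, [-0.3822, 0.5116, -0.2253, 0.8339, 0.0, -0.1204]), (150, [-0.3822, 0.5116, -0.2253, 0.8339, 0.0, 0.1414]), (180, [-0.3822, 0.5116, -0.2253, 0.8339, 0.0, -0.3822])]
near [(150, [-0.4913, 0.2992, -0.5694, 0.7022, 0.0, 0.0323]), (165, [-0.4913, 0.2992, -0.5694, 0.7022, 0.0, -0.2295]), (135, [-0.4913, 0.2992, -0.5694, 0.7022, 0.0, 0.2941])]
gtop [(210, [0.3376, 0.7484, 0.4854, 1.6699, -0.387, -0.0434]), (195, [0.3376, 0.7484, 0.4854, 1.6699, -0.387, 0.2147]), (225, [0.3376, 0.7484, 0.4854, 1.6699, -0.387, -0.3212])]
gbot [(210, [0.2803, 0.7058, 0.1825, 1.387, -0.4067, -0.1017]), (195, [0.2803, 0.7058, 0.1825, 1.387, -0.4067, 0.1564]), (225, [0.2803, 0.7058, 0.1825, 1.387, -0.4067, -0.3795])]
bin [(135, [-0.7268, 0.5445, -0.1491, 0.8772, 0.0, 0.0586]), (150, [-0.7268, 0.5445, -0.1491, 0.8772, 0.0, -0.2032]), (120, [-0.7268, 0.5445, -0.1491, 0.8772, 0.0, 0.3204])]
tray [(195, [0.3786, 0.5607, -0.1204, 0.8897, 0.0, 0.1168]), (210, [0.3786, 0.5607, -0.1204, 0.8897, 0.0, -0.145]), (180, [0.3786, 0.5607, -0.1204, 0.8897, 0.0, 0.3786])]
```

Top and wrist disagree by about 8 mm in y, so I'll use the scene camera as referee and check the residuals.

Run:
```python
from h import *
S,T,W,A,B=cam("scene"),cam("top"),load("w1"),load("w2"),load("w3")
r=lambda v:np.round(v,4).tolist()
s=lambda u,v:(180+u/2.4,110+v/2.4)
for n,uv,z in [("nose",s(243,228),.211),("far",s(360,148),.155),("near",s(447,172),.155),("tray TL",s(160,332),.084),("tray BR",s(193,510),.084),("tray L",s(58,462),.084),("tray R",s(285,365),.084)]: print(n,r(onz(S,uv,z)))
for n,C in (("w1",W),("w2",A),("w3",B)):
    c=-C[2][:3,:3].T@C[2][:3,3];print(n,r(c))
# plate edges: far-right/left corners known to all: plate corner compare in w2
print("reads",bot.read_position(),bot.read_joint_vel().round(4) if hasattr(bot.read_joint_vel(),'round') else bot.read_joint_vel())
d=np.load("pics/w3.npz");print(d["p"],d["q"],bot.read_tool_rot())
# cam centers from top
print(r(-T[2][:3,:3].T@T[2][:3,3]),r(-S[2][:3,:3].T@S[2][:3,3]))
# redetect in wrist view from still arm: does the picture equal w3?
im=bot.camera("wrist");print(np.abs(im[:,:,::-1].astype(int)-cv2.imread("pics/w3.png")).mean())
```

```text
nose [0.5739, 0.136, 0.211]
far [0.5749, -0.1456, 0.155]
near [0.4464, -0.1513, 0.155]
tray TL [0.646, 0.2234, 0.084]
tray BR [0.459, 0.412, 0.084]
tray L [0.6197, 0.4335, 0.084]
tray R [0.4854, 0.1959, 0.084]
w1 [0.5657, -0.1362, 0.4429]
w2 [0.596, 0.1167, 0.4629]
w3 [0.596, 0.2177, 0.4629]
reads [0.53027005 0.19868635 0.32008298] [-0.0006 -0.0008  0.002   0.0012  0.0013  0.0003]
[0.5300493  0.19993036 0.31977239] [ 3.03121013e-04  9.92700001e-01  1.20609237e-01 -1.67177487e-04] [1.18404618e-04 9.92852979e-01 1.19343821e-01 3.64679646e-05]
[0.3405, 0.0021, 1.8121] [-0.0024, 0.8977, 0.9627]
4.3793997395833335
```

The scene camera agrees with the wrist within 3 mm, so I go with the wrist values. Pick the far sleeve with two crossed squeezes to centre it in the hand, then bring it to the plug axis.

```bash
cat >> plan.py <<'E'
D=np.array([0,0,-1.])
tw=lambda z,deg:quat(z,[np.cos(np.radians(deg)),np.sin(np.radians(deg)),0])
def pick(xy,tz=.1135):
    q1,q2=tw(D,280-20),tw(D,170)
    x,y=xy
    bot.move_pose([x,y,.25],q1);bot.move_linear([x,y,tz],.2)
    bot.set_gripper(.6,20);bot.set_gripper(.85)
    bot.move_pose([x,y,tz],q2);bot.set_gripper(.3,70)
    print("grip",bot.read_gripper_width(),bot.read_finger_force(),bot.read_clock())
    bot.move_linear([x,y,.31],.25)
def at(s,d=(0,0)):  # TCP for sleeve-centre height s along plug, lateral d along X',Y
    return O+(s+.006)*AX+d[0]*np.cross(Y,AX)+d[1]*Y
E
python3 - <<'E'
from plan import *
pick((.577,-.145))
q=tw(-AX,210)
bot.move_pose(at(.165),q)
bot.wait(.2);snap("g1");print(bot.read_clock(),bot.read_position()-at(.165),bot.read_ft_force(),bot.read_gripper_width())
im=cv2.imread("pics/g1.png");cv2.imwrite("pics/g1c.png",im)
E
```

```text
grip 0.6379853899882109 73.54924303712323 12.0917
14.2 [ 5.99257339e-04 -7.37393377e-04  6.49322787e-05] [ 0.2142115   0.07696997 -0.90836789] 0.6361197073630808
```

View pics/g1c.png

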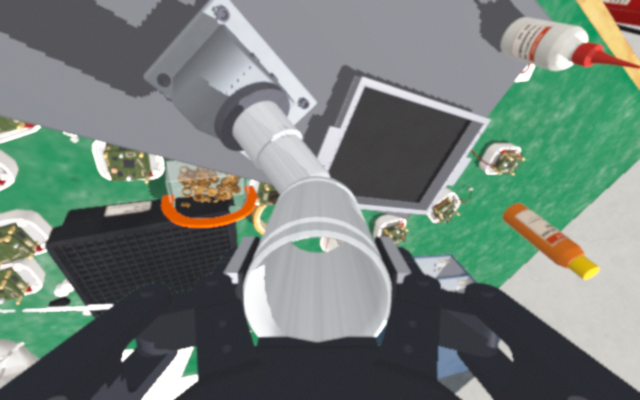

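The sleeve is held centred, mouth at (318,275), but the plug runs off to (250,105), not coaxial with the tool. I'll check the model's projection and the actual tool orientation in this view.

Run:
```python
from plan import *
C=load("g1");d=np.load("pics/g1.npz");r=lambda v:np.round(v,3).tolist()
R=Ro.from_quat(d["q"],scalar_first=True).as_matrix();print("tool z",r(R[:,2]),"want",r(-AX),"x",r(R[:,0]),"q",r(d["q"]),r(tw(-AX,210)))
print("proj nose,step,flange",r(proj(C,[O+h*AX for h in (.088,.034,0)])))
print("joints",r(bot.read_joint_positions()))
p=best.x;h1,h2,w,t=p[3:7];g=np.array([p[0],p[1],.06+t]);print("base corners",r(proj(C,[g-h1*X-w*Y,g-h1*X+w*Y,g+h2*X+w*Y,g+h2*X-w*Y])))
```

```text
tool z [0.185, 0.464, -0.866] want [-0.184, -0.465, -0.866] x [-0.863, -0.345, -0.369] q [0.147, -0.216, 0.941, 0.213] [-0.147, -0.217, 0.941, -0.213]
proj nose,step,flange [[313.268, 200.366], [274.188, 149.494], [252.074, 120.714]]
joints [-0.24, 0.225, -0.302, 0.963, 0.518, -0.67]
base corners [[251.977, 161.145], [313.126, 102.653], [214.152, -10.967], [139.014, 74.451]]
```

Run:
```python
from plan import *
r=lambda v:np.round(v,3).tolist() if v is not None else None
d=np.load("pics/g1.npz");print(r(d["p"]),r(at(.165)))
q=tw(-AX,210)
print("ik",r(bot.solve_ik(list(at(.165)),list(q))),"neg",r(bot.solve_ik(list(at(.165)),list(-q))),"read",r(bot.solve_ik(list(d["p"]),list(d["q"]))))
R=Ro.from_quat(q,scalar_first=True).as_matrix();print(r(R),np.linalg.det(R))
```

```text
[0.563, 0.093, 0.283] [0.593, 0.168, 0.283]
ik [0.342, 0.758, 0.535, 1.712, -0.386, -0.039] neg [0.342, 0.758, 0.535, 1.712, -0.386, -0.039] read [-0.24, 0.225, -0.302, 0.963, 0.517, -0.67]
[[-0.863, -0.471, -0.184], [-0.345, 0.815, -0.465], [0.369, -0.337, -0.866]] 1.0000000000000004
```

The fit has two equal-cost mirror solutions (lean ± about the nose), and that run picked the wrong one. The overlay verified the first. I'll fix the constants and re-approach from above, with an overlay view.

```bash
sed -i 's/^from fit.*/from fit import frame/; s/^O,X,Y,AX=.*/O,X,Y,AX=frame([.5612,.0912,4.3345])/' plan.py
sed -i 's/^best=None/best=None\nif __name__!="__main__": YAW=[]\nelse: YAW=np.arange(0,6.28,.5)/; s/for yaw in np.arange(0,6.28,.5)/for yaw in YAW/' fit.py
python3 - <<'E'
from plan import *
p=bot.read_position();bot.move_linear(p+[0,0,.07],.3)
q=tw(-AX,210)
bot.move_pose(at(.20),q);bot.wait(.2)
snap("g2");print(bot.read_clock(),bot.read_position()-at(.2),bot.read_tool_rot()-q)
C1,C2=load("g1"),load("g2");th=np.linspace(0,6.3,80);out=[]
for n,C in (("g1",C1),("g2",C2)):
    k=4;im=cv2.resize(cv2.imread(f"pics/{n}.png"),None,fx=k,fy=k,interpolation=3)
    for h,rad,col in [(.088,.0125,(0,0,255)),(.074,.02,(0,255,0)),(.034,.0225,(255,0,0)),(0,.0335,(0,255,255))]:
        uv=proj(C,O+h*AX+rad*(np.cos(th)[:,None]*Y+np.sin(th)[:,None]*np.cross(AX,Y)));cv2.polylines(im,[np.int32((uv+.5)*k)],False,col,2)
    c=proj(C,O+.045*AX)[0].astype(int);u0,v0=max(c[0]-80,0),max(c[1]-80,0);print(u0,v0)
    out.append(cv2.resize(im[v0*k:(v0+160)*k,u0*k:(u0+160)*k],(400,400)))
cv2.imwrite("pics/ov2.png",np.hstack(out))
E
```

```text
15.7 [ 0.00027107 -0.00201607  0.00122305] [0.00045579 0.00164641 0.00056171 0.00050037]
205 80
237 99
```

View pics/ov2.png

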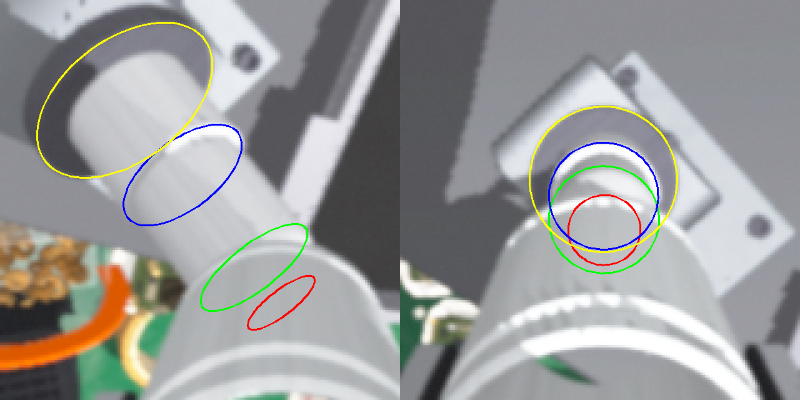

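On-axis view (right): rings concentric with the plug, flange at (603,180) matched, and the sleeve is coaxial. Now a guarded descent.

```bash
cat >> plan.py <<'E'
P1,P2=np.cross(Y,AX),Y
def st(tag):
    p=bot.read_position();f=np.array(bot.read_ft_force());e=p-O
    z=Ro.from_quat(bot.read_tool_rot(),scalar_first=True).as_matrix()[:,2]
    print(tag,"s %.1f lat %.1f %.1f mm"%tuple(1e3*np.array([e@AX-.006,e@P1,e@P2])),"F ax %.1f lat %.1f %.1f"%(f@AX,f@P1,f@P2),"tilt %.2f deg"%np.degrees(np.arccos(min(1,-z@AX))),"t",round(bot.read_clock(),2),"w %.3f"%bot.read_gripper_width())
    return e@AX-.006
E
python3 - <<'E'
from plan import *
st("a");bot.move_linear(at(.14),.2);st("b");bot.wait(.1);st("b2")
print(bot.move_linear(at(.047),.04,until_force=10));s=st("stop");bot.wait(.1);st("rest")
E
```

```text
a s 200.2 lat 2.1 1.0 mm F ax -1.8 lat -1.3 0.2 tilt 0.09 deg t 15.7 w 0.637
b s 140.6 lat 1.4 0.3 mm F ax -1.7 lat -0.4 0.6 tilt 0.04 deg t 16.15 w 0.637
b2 s 141.8 lat 0.5 0.7 mm F ax -1.7 lat -1.3 -0.6 tilt 0.15 deg t 16.25 w 0.636
False
stop s 47.6 lat -0.1 0.1 mm F ax 3.9 lat 0.4 -1.9 tilt 0.05 deg t 18.73 w 0.638
rest s 47.6 lat -0.0 0.1 mm F ax 4.0 lat -0.5 -1.2 tilt 0.05 deg t 18.82 w 0.640
```

Reached the flange (s = 47.6 mm, contact force rising), so it is bored too large. I'll confirm the stop briefly, pull it off and put it in the bin.

```bash
cat >> plan.py <<'E'
def off():
    bot.move_linear(at(.15),.2);bot.move_linear(at(.19),.3);st("off")
def place(xy,deg,zend,opn):
    q=tw(D,deg);x,y=xy
    bot.move_pose([x,y,.32],q);bot.move_linear([x,y,zend+.02],.25)
    hit=bot.move_linear([x,y,zend-.012],.03,until_force=4)
    print("hit",hit,bot.read_position(),bot.read_ft_force(),bot.read_clock())
    bot.set_gripper(opn);bot.wait(.15);bot.move_linear([x,y,.30],.25)
E
python3 - <<'E'
from plan import *
print(bot.move_linear(at(.044),.02,until_force=5));st("flange");off()
# bin: long side direction from rim corners ~ (-.09,-1): closing axis (tool y) along it -> tool x across (deg ~175)
p=bot.read_position();bot.move_linear(p+[0,-.05,.05],.3)
place((.517,-.349),175,.063+.0535,.85)
snap("b1")
for d in bot.search_frame("wrist","sleeve_a_mid"): print(np.round(d["bbox"]),d["confidence"])
print(bot.read_clock())
E
```

```text
True
flange s 47.6 lat -0.1 0.1 mm F ax 4.6 lat 1.0 0.1 tilt 0.23 deg t 19.03 w 0.640
off s 189.5 lat -0.4 0.4 mm F ax -2.6 lat -1.2 0.2 tilt 0.22 deg t 19.98 w 0.642
hit True [ 0.51686772 -0.34899884  0.11634286] [ 0.61488388 -0.25161418  4.62929987] 23.7583
[460.  49. 112.  70.] 0.87
25.2167
```

View pics/b1.png

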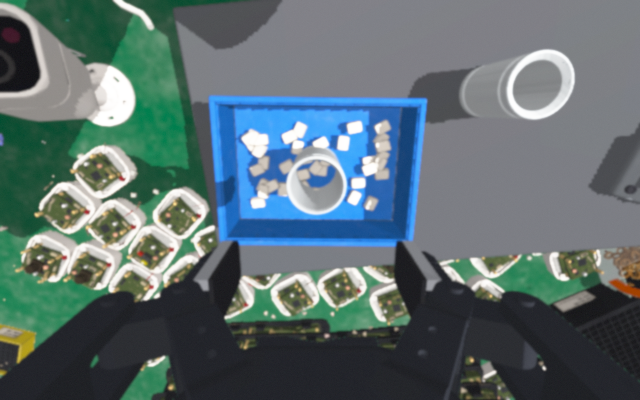

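The first sleeve stands upright in the bin at (317,185). The other is still at the expected place, rim at (541,85). On to the second.

Run:
```python
from plan import *
c=onz(load("b1"),(541,85),.155);print("recheck near",c)
xy=np.array([.4466,-.1483]); assert np.linalg.norm(c[:2]-xy)<.012
pick(xy)
bot.move_pose(at(.20),tw(-AX,210));bot.move_linear(at(.14),.2);bot.wait(.1);st("b")
print(bot.move_linear(at(.046),.04,until_force=8));s=st("stop");bot.wait(.1);s=st("rest")
```

```text
recheck near [ 0.44631021 -0.14757688  0.155     ]
grip 0.6413309015931469 72.9492599889636 29.4833
b s 141.7 lat 1.0 1.0 mm F ax -1.5 lat -0.7 0.5 tilt 0.14 deg t 32.38 w 0.641
True
stop s 77.2 lat 0.0 -0.4 mm F ax 3.6 lat 0.2 -0.7 tilt 0.04 deg t 33.86 w 0.640
rest s 77.2 lat -0.1 -0.4 mm F ax 5.2 lat 1.4 -1.4 tilt 0.04 deg t 33.96 w 0.641
```

It stopped on the step (s = 77 mm, about 78 expected), so it is good. Into the tray.

Run:
```python
from plan import *
off()
place((.56,.31),200,.064+.0535,.9)
p=bot.read_position();bot.move_linear(p+[0,-.03,.03],.3)
snap("e1")
print([(np.round(d["bbox"]),d["confidence"]) for d in bot.search_frame("wrist","sleeve_a_mid")],bot.read_clock())
a=bot.camera("scene")[110:360,180:480,::-1];cv2.imwrite("pics/e2.png",np.hstack([cv2.resize(cv2.imread("pics/e1.png"),(400,250)),cv2.resize(a,(400,333))[:250+0] if 0 else cv2.resize(a,(300,250))]))
```

```text
off s 189.3 lat -0.5 0.3 mm F ax -2.0 lat -1.8 0.7 tilt 0.12 deg t 34.76 w 0.642
hit True [0.55989582 0.30994378 0.11791523] [-0.39174518  0.35223305  3.9356858 ] 36.9083
[(array([314., 150.,  57.,  62.]), 0.69)] 38.6833
```

View pics/e2.png

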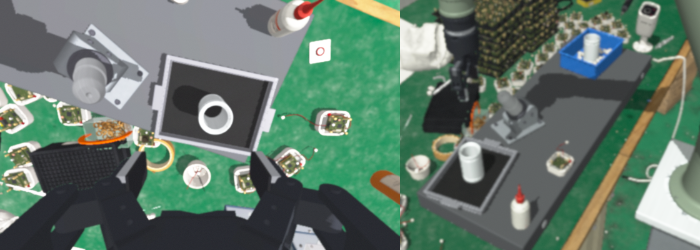

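The good sleeve stands upright in the tray (wrist view (215,115)) and the reject stands upright in the bin (scene view (592,45)). The bottle, tape roll and camera back are undisturbed, and the gripper is clear.

```bash
python3 -c "
from cell import bot
print(bot.close_job())"
```

```text
the job is handed in; nothing more can be done
None
```

Job handed in at about 39 s: the far sleeve slid down to the flange, so it is bored too large and stands in the deep bin; the near one stopped on the step, so it is good and stands upright in the tray; the bottle, tape roll and camera back were left where they were. The plug measured as leaning left and slightly away from the robot, not towards it as described, and I gauged along the measured axis.

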